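# Slide the egg mask along its rail onto the candling lamp

### The job

Fit the mask over the lamp of the egg candling box. With a fingertip, push the mask back flat against the long rail, then keep it pinned to the rail and slide it along into the corner until it is fully home against the end stop, its hole over the glowing lamp, and leave it there. Only slide it on the deck, never lift or tip it up, and do not disturb the egg on its stand, the egg carton or the torch.

Things in the scene. Friction and masses are not known exactly. Their poses are not given: they have to be found in the camera images.
- candler: Egg candling box, fixed: grey housing 220 mm (x) by 320 mm (y), flat black deck 70 mm above the bench. Origin: centre of its underside, on the bench; +x runs from its front (robot side) to the long rail, +y along the rail to the corner pocket formed by rail, end stop and keeper, 62.5 mm wide and open only to -y. All three are 3 mm bent steel, tops 12 mm above the deck.
- home (a point): Where mask_mid is when the mask is home: over the centre of the glowing round lamp lens (36 mm across, flush in the deck), 3 mm above the deck, 50 mm in x and 90 mm in y from the candling box's origin. Axes as the candling box.
- rail (a point): Point on the long rail's face, 3 mm above the deck, 80 mm in x and 0 in y from the candling box's origin; the face runs from 145 mm towards -y to the stop 130 mm towards +y. Axes as the box: +x through the rail, +y along it to the corner. A lip overhangs its inner side by 5 mm, all along, its underside 9.5 mm above the deck; the mask goes under it.
- stop (a point): Centre of the end stop's face, 3 mm above the deck; the face is square to the rail. Axes as the candling box. It has a 5 mm lip like the rail's.
- keeper (a point): The -y end of the keeper's inner face, 3 mm above the deck. The keeper is a short wall parallel to the rail, 62.5 mm in front of it, 35 mm long from here to the stop, with a 5 mm lip like the rail's; before it a 10 mm mouth flares outwards, away from the rail. Axes as the candling box.
- mask_mid (a point): Centre of the mask's plate, half-way up (3 mm above the deck). Loose aluminium plate 60 mm (x) by 80 mm (y) by 6 mm, about 85 g, with a 30 mm hole and, round it on top, a rubber collar 44 mm outside, 32 inside, 10 mm high (top 16 mm above the deck) that a finger can push on. Its y lies along the rail within 0.4 rad at the start and goes home along the rail. z up.
- mask: The same mask, origin at the centre of its underside; axes as mask_mid.
- egg_mid (a point): Middle of a brown hen's egg, 57 mm tall and 44 mm across, standing on end in a rubber ring on the deck near its front +y corner; its top is 65 mm above the deck. Leave it alone.
- egg_stand: The black rubber ring under the egg, 44 mm across, 16 mm high; origin under its centre, on the deck. Leave it alone.
- egg: The egg; origin at its lower end. Leave it alone.
- carton: A grey six-egg carton without lid, holding five eggs, 105 by 155 mm and 67 mm high, on the bench to the right; origin under its centre. Leave it alone.
- torch: A black hand torch standing on its head on the bench to the left, 38 mm across at the foot, 114 mm high; origin under its centre. Leave it alone.
There are look-alikes about, which are no part of the job. Of the things like the mask, leave any that is turquoise or yellow; of the rest the smaller one is meant.

How it is judged (in metres and radians):
On the way:
1. the mask is flat against the rail (gap under 4 mm) while still at least 25 mm short of home (x of mask_mid in the frame of home above -0.004 m and y of mask_mid in the frame of home below -0.025 m and angle between the y axis of mask and the y axis of candler, either way round below 0.1 rad), for 0.1 s.
At the end, for the whole second after the job is handed in: The mask lies flat and still in the corner pocket: within 3.5 mm of the rail, within 3 mm of the end stop and within 0.07 rad of square to them; egg, carton and torch are where they were (egg within 15 mm, the others within 20 mm) (x of mask_mid in the frame of home between -0.0035 and 0.003 m and y of mask_mid in the frame of home between -0.003 and 0.003 m and angle between the y axis of mask and the y axis of candler, either way round below 0.07 rad and angle between mask_mid's own z axis and vertical below 0.05 rad and linear speed of mask below 0.01 m/s and distance of egg_mid from where it was at the start of the episode below 0.015 m and distance of each of carton, torch from where it was at the start of the episode below 0.02 m); the robot touches nothing.
It fails at once if the mask is lifted (centre more than 7 mm above its sliding height) or tipped up (more than 0.3 rad) (height (world z) of mask_mid above 0.08 m or angle between mask_mid's own z axis and vertical above 0.3 rad).
It fails at once if the mask falls off the deck (height (world z) of mask_mid below 0.06 m).
It fails at once if the egg or its stand is knocked (moved 15 mm, or the egg tipped 0.35 rad) (distance of any of egg_mid, egg_stand from where it was at the start of the episode above 0.015 m or angle between egg's own z axis and vertical above 0.35 rad).
It fails at once if the carton is moved 20 mm (distance of carton from where it was at the start of the episode above 0.02 m).
It fails at once if the torch is moved 20 mm or tipped over (distance of torch from where it was at the start of the episode above 0.02 m or angle between torch's own z axis and vertical above 0.5 rad).
It also fails if it takes over 56 s, if anything falls off the work surface, if the arm or the gripper's body presses on something with over 40 N, if the wrist force passes 120 N, or if a joint passes its speed limit or range.

### The arm

A 6-joint arm with a two-finger parallel gripper is mounted at the origin on the work surface. World frame = base frame: x ahead of the robot, y to its left, z up, the work surface at z = 0. Lengths are in mm, angles in rad, forces in N, time in s.
With the tool pointing down it reaches from about 300 to 850 mm from the base axis. Payload 5.4 kg.
Tool frame: the origin (TCP) lies between the finger pads; the fingertips stand 14 mm ahead of it and the grasp point (between the pads) lies 5 mm behind it; z points along the fingers, x is the direction in which the jaws open and shut, and the axes are right-handed (so a half turn about z gives the same grasp; the last joint's range is limited). The gripper opens to 85 mm and grips with 20 to 120 N. Pads are 22 mm wide; open, the fingers measure 114 mm over their backs; the gripper's body (76 mm by 85 mm) begins 54 mm behind the grasp point. The pads swing forward as they close: fully open they stand 13 mm farther back than shut.
Start: joints at [-1.492, 0.158, 1.597, -0, 1.386, -0.21], TCP at [163.738, -551.177, 245.299] pointing down, gripper open.
Joint ranges: [-2.91, 2.91], [-0.94, 2.29], [0.18, 2.7], [-1.29, 4.43], [0.17, 2.64], [-3, 3]. Speed limits (rad/s): [2.57, 2.57, 3.14, 3.14, 3.14, 3.14].

### API

Orientations are given as a rotation vector (axis times angle).
In Python, from station import env gives the robot as it stands.
- The arm moves only by the shell command python3 -m pendant 'ROWS' [FORCE]. ROWS is JSON, a list that holds one entry, the list of rows, each a list of 5 numbers: the shift along the tool's x, y, z in mm, then the turn about the tool's z in degrees, then the finger opening in mm, from 0 to 85.4. A call has 1 to 12 rows; each row shifts and turns the pose as measured when the row begins, along the tool's axes as they then stand; what a row does not reach is not made up. A row lasts 1/12 s, in which the tool goes at most 41.7 mm and 7.16 degrees, less where a joint would pass 70% of its speed; a pose out of reach is approached as far as the arm can. A call is refused whole if a number of a shift passes 41.7 or a number of a turn 7.16, either way. A call with a gripper value outside its range is refused whole. The fingers move at their own pace and stop on an object; FORCE is the grip in N (left out, the last holds). Time passes only in rows, so rows that do not move let the fingers close. It gives the time, the measured TCP pose, the force and the opening at its end, in the units of the state.
- env.state(): the state, without advancing time (a new reading comes with each control period).
- env.snapshot(name): name is "scene" or "top" or "wrist"; returns (picture, depth): 420x560x3 uint8, red, green, blue; 420x560 float32, mm along the optical axis (not along the pixel's ray), 0 where there is no reading.
- env.camera_model(name): a dict with "K" (3x3 intrinsics, pixels), "world_to_cam" (4x4, takes a point from world to camera coordinates). Camera axes: x right, y up, looking along -z (the intrinsics and any distortion apply to the point x, -y, -z); pixel columns grow to the right and rows downward; lengths in mm; the calibration is good to about 2 mm. A picture is of the moment at which its call begins: read the wrist's pose just before it. camera_model takes no time and is no camera call; for the wrist camera it gives the pose at the moment of the call.
- env.close_job(): hands the job in, once; it reports no verdict.
Trained networks look in the newest picture that a camera, given by its name, has taken for a name from the list of things; names that differ only in an ending like _2 or _b are one class to them, and where a whole thing is asked for, a point or a joint stands for the part that bears it (a point fixed in the world has none). Each returns a list of dicts, best first, with "conf" (0 to 1); they miss things now and then, are a little off and sometimes report something else, mostly with a low value. They report only what shows in the picture. A call takes as long as a camera call. They do not tell look-alikes from the thing itself.
- env.recognise(query, camera): "extent" ([centre column, centre row, width, height] in pixels, round what is visible of it).
The state is a dict: "time": time; "qpos": joint angles; "joint_velocities": joint speeds; "joint_torque": joint torques, N m; "tcp_pos": TCP position; "tcp_rot": TCP orientation; "ft_force": force on the tool from outside, world axes, zero at the start; "torque": the same for the moment, N m; "opening": finger opening in mm.
Only numpy, scipy, OpenCV 4.12 (cv2) and the standard library are available. Lean on these libraries where they do the work, as an engineer would, in place of code of your own. Each camera call takes 0.05 s, during which the arm holds its last target.

## Working session

There is one attempt and no reset: what is moved stays moved. The work goes in short steps, Python scripts to look and compute and a shell command to move; the robot and the scene stay as the last step left them, time stands still between calls to the robot, and variables do not carry over. Pictures are saved under pics/ and viewed, and the job is handed in when it is done.

```bash
ls; mkdir -p pics; python3 - <<'E'
from station import env
import cv2,numpy as np
s=env.state();print(s)
for n in("scene","top","wrist"):
    p,d=env.snapshot(n);cv2.imwrite(f"pics/{n}0.png",p[:,:,::-1]);np.save(f"pics/{n}0.npy",d)
    m=env.camera_model(n);print(n,m)
    for q in("mask","candler","egg","torch","carton"):
        print(q,[(np.round(r["extent"]),round(r["conf"],2)) for r in env.recognise(q,n)]) if n!="wrist" else None
E
```

```text
pics
{'time': 0.0, 'qpos': array([-1.49212197e+00,  1.59063507e-01,  1.59827508e+00,  3.66134027e-06,
        1.38617309e+00, -2.10103643e-01]), 'joint_velocities': array([ 0.00026912, -0.00142458, -0.00047377, -0.00049043, -0.0015062 ,
        0.00149818]), 'joint_torque': array([ 4.65661706e-04, -3.95992184e+01, -3.31432486e+01, -1.30328785e-04,
        8.23568174e-03, -6.13569185e-06]), 'tcp_pos': array([ 163.68088813, -550.60138094,  244.28728618]), 'tcp_rot': array([-2.51680383e+00,  1.87782286e+00,  1.98176083e-03]), 'ft_force': array([-0.4382804 ,  0.30370309,  0.30655194]), 'torque': array([0.02509278, 0.01995092, 0.04559083]), 'opening': 85.33847528797394}
scene {'K': array([[434.84762736,   0.        , 285.53949693],
       [  0.        , 434.84762736, 208.59250846],
       [  0.        ,   0.        ,   1.        ]]), 'world_to_cam': array([[ 3.41987657e-01,  9.39578355e-01,  1.53934095e-02,
        -1.75437004e+02],
       [-5.40292267e-01,  1.83200036e-01,  8.21292891e-01,
         1.88848100e+02],
       [ 7.68848951e-01, -2.89188971e-01,  5.70299070e-01,
        -1.562
[... 1212 characters left out ...]
ray([299., 199., 107.,  75.]), 0.28)]
torch [(array([134., 194.,  21.,  24.]), 0.49), (array([300., 199., 106.,  78.]), 0.35)]
carton [(array([406., 196.,  56.,  41.]), 0.85)]
wrist {'K': array([[309.96890194,   0.        , 285.5497949 ],
       [  0.        , 309.96890194, 210.0359637 ],
       [  0.        ,   0.        ,   1.        ]]), 'world_to_cam': array([[ 2.84273776e-01, -9.58743131e-01,  1.72404457e-04,
        -5.74903049e+02],
       [ 9.17115474e-01,  2.71878475e-01, -2.91515526e-01,
         3.79998890e+01],
       [ 2.79441635e-01,  8.30283342e-02,  9.56566081e-01,
        -3.78986664e+02],
       [ 0.00000000e+00,  0.00000000e+00,  0.00000000e+00,
         1.00000000e+00]])}
```

View pics/scene0.png

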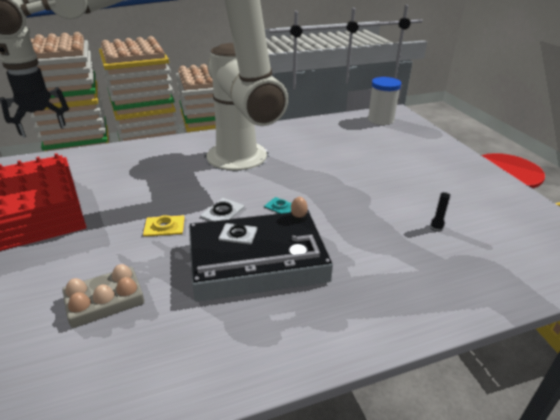

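View pics/top0.png

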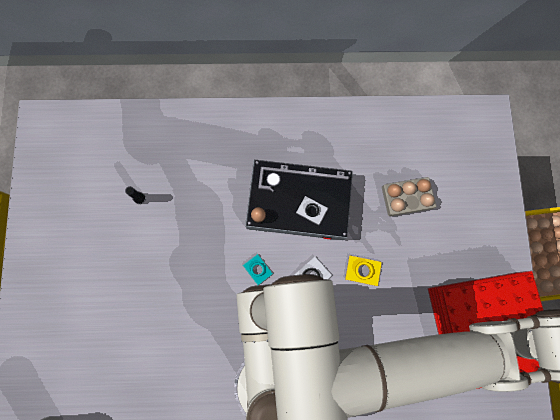

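```bash
python3 -c "
import cv2
p=cv2.imread('pics/top0.png')[140:310,200:400];cv2.imwrite('pics/top0z.png',cv2.resize(p,None,fx=3.5,fy=3.5,interpolation=cv2.INTER_CUBIC))"
```

```text
(no output)
```

View pics/top0z.png

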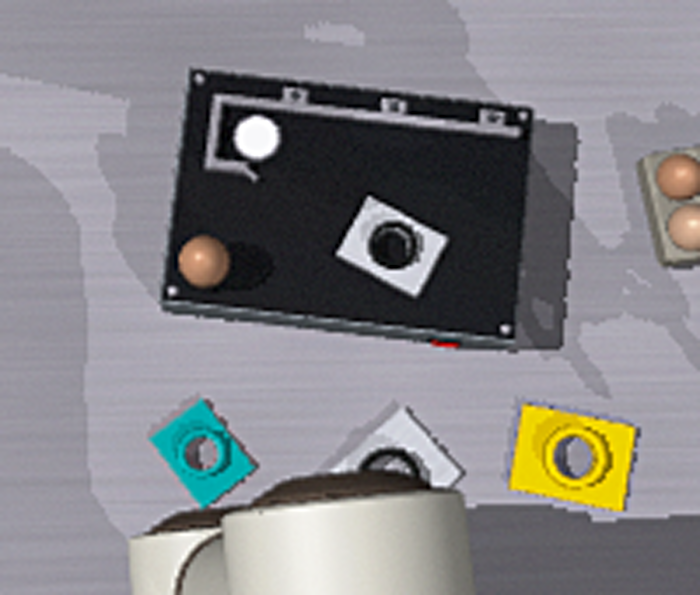

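The top view shows the candler at about (300,199) with a white lens at (273,179). The white mask on the deck is at (313,210). The other white plate lies on the bench at (314,267) and is larger, so it is a decoy, along with the turquoise and yellow ones. The egg is at (258,214).

```bash
cat > h.py <<'E'
import numpy as np,cv2
def ray(m,u,v):
    K=m["K"];T=m["world_to_cam"];R=T[:3,:3];c=-R.T@T[:3,3]
    d=R.T@np.array([(u-K[0,2])/K[0,0],-(v-K[1,2])/K[1,1],-1.]);return c,d
def pw(m,u,v,z):
    c,d=ray(m,u,v);return c+d*(z-c[2])/d[2]
def proj(m,p):
    T=m["world_to_cam"];q=T[:3,:3]@np.asarray(p,float)+T[:3,3];K=m["K"]
    return np.array([K[0,0]*q[0]/-q[2]+K[0,2],K[1,1]*-q[1]/-q[2]+K[1,2]])
E
python3 - <<'E'
from station import env
from h import *
m=env.camera_model("top")
f=lambda x,y,z:np.round(pw(m,200+(x+.5)/3.5-.5,140+(y+.5)/3.5-.5,z),1)
for n,x,y,z in [("TL",190,68,70),("TR",533,108,70),("BL",162,300,70),("BR",518,340,70),("scTL",199,77,70),("scTR",523,116,70),("scBL",172,291,70),("scBR",505,329,70),("lens",257,137,70),("m1",370,195,76),("m2",448,240,76),("m3",417,299,76),("m4",336,253,76),("egg",203,262,115),("big1",402,403,6),("big2",466,470,6)]: print(n,f(x,y,z))
d=np.load("pics/top0.npy");
for u,v in((300,190),(230,300),(313,219)):
  c,r=ray(m,u,v);print((c+r*d[v,u]).round(1))
E
```

```text
TL [700.8  43.6  70. ]
TR [ 657.5 -268.5   70. ]
BL [486.7  71.2  70. ]
BR [ 444.7 -243.    70. ]
scTL [692.1  35.5  70. ]
scTR [ 650.1 -259.    70. ]
scBL [494.6  62.3  70. ]
scBR [ 454.7 -232.    70. ]
lens [634.5 -16.2  70. ]
m1 [ 577.3 -116.1   76. ]
m2 [ 534.9 -184.2   76. ]
m3 [ 482.2 -154.3   76. ]
m4 [525.  -83.9  76. ]
egg [511.7  33.7 115. ]
big1 [ 397.2 -145.1    6. ]
big2 [ 335.  -201.1    6. ]
[ 596.1 -100.3   71.2]
[2.609e+02 1.268e+02 2.000e-01]
[ 501.5 -137.1   76.4]
```

```bash
cat >> h.py <<'E'
from scipy.spatial.transform import Rotation as Rn
YAW=-0.137; C0=np.array([572.4,-99.2])
bx=np.array([np.cos(YAW),np.sin(YAW)]);by=np.array([-np.sin(YAW),np.cos(YAW)])
def tow(x,y): return C0+x*bx+y*by
def tob(p): d=np.asarray(p)[:2]-C0; return np.array([d@bx,d@by])
def st(env):
    s=env.state();R=Rn.from_rotvec(s["tcp_rot"]).as_matrix();return s,R
def rep(env,tgt=None):
    """tgt: box x,y, tip z (world mm)"""
    s,R=st(env);p=s["tcp_pos"]
    B=np.array([[*bx,0],[*by,0],[0,0,1]])
    print("t",round(s["time"],2),"tcp",p.round(1),"tipz",round(p[2]-14,1),"box",tob(p).round(1),"F box",(B@s["ft_force"]).round(2),"op",round(s["opening"],1),"q",s["qpos"].round(2))
    print("tool x in box deg",np.degrees(np.arctan2(*(B@R[:,0])[[1,0]])).round(1),"tool y",np.degrees(np.arctan2(*(B@R[:,1])[[1,0]])).round(1),"z",R[:,2].round(3))
    if tgt is not None:
        w=np.append(tow(*tgt[:2]),tgt[2]+14);print("tool shift to tgt",(R.T@(w-p)).round(1))
    # tool-frame shift of 10mm along box +x, +y
    print("10mm +bx ->",(R.T@np.append(bx,0)*10).round(1)," 10mm +by ->",(R.T@np.append(by,0)*10).round(1))
E
python3 - <<'E'
from station import env
from h import *
rep(env,(-110,-45,150))
m=tob([529.9,-134.6]);print(m)
E
```

```text
t 0.65 tcp [ 163.7 -551.2  245.3] tipz 231.3 box [-343.1 -503.6] F box [-0.5  -0.16 -0.25] op 85.4 q [-1.49  0.16  1.6   0.    1.39 -0.21]
tool x in box deg -65.6 tool y -155.6 z [ 0. -0. -1.]
tool shift to tgt [-321.3 -401.7   81.3]
10mm +bx -> [ 4.1 -9.1  0. ]  10mm +by -> [-9.1 -4.1 -0. ]
[-37.26713893 -40.87261132]
```

```bash
python3 -m pendant '[[[-25,-32,0,0,0],[-25,-32,0,0,0],[-25,-32,0,0,0],[-25,-32,0,0,0],[-25,-32,0,0,0],[-25,-32,0,0,0],[-25,-32,0,0,0],[-25,-32,0,0,0],[-25,-32,0,0,0],[-25,-32,0,0,0],[-25,-32,0,0,0],[0,0,0,0,0]]]' 20; python3 -m pendant '[[[0,0,0,6,0],[0,0,0,6,0],[0,0,0,6,0],[0,0,0,6,0],[0,0,0,0,0]]]'; python3 - <<'E'
from station import env
from h import *
rep(env,(-110,-45,150))
p,d=env.snapshot("wrist");cv2.imwrite("pics/w1.png",p[:,:,::-1])
E
```

```text
time: 1.65
tcp_pos: [429.6, -177.6, 245.1]
tcp_rot: [2.51, -1.889, 0.01]
ft_force: [0.4, 0.0, 0.5]
opening: 0.5
time: 2.07
tcp_pos: [431.3, -174.1, 245.7]
tcp_rot: [-2.051, 2.379, -0.012]
ft_force: [0.4, -0.2, -0.0]
opening: 0.0
t 2.07 tcp [ 431.3 -174.1  245.7] tipz 231.7 box [-129.6  -93.5] F box [ 0.44 -0.11 -0.03] op 0.0 q [-0.64 -0.14  1.9  -0.    1.38  1.07]
tool x in box deg -90.6 tool y 179.4 z [ 0.006 -0.005 -1.   ]
tool shift to tgt [-49.  -18.5  81.6]
10mm +bx -> [ -0.1 -10.    0.1]  10mm +by -> [-10.    0.1  -0. ]
```

View pics/w1.png

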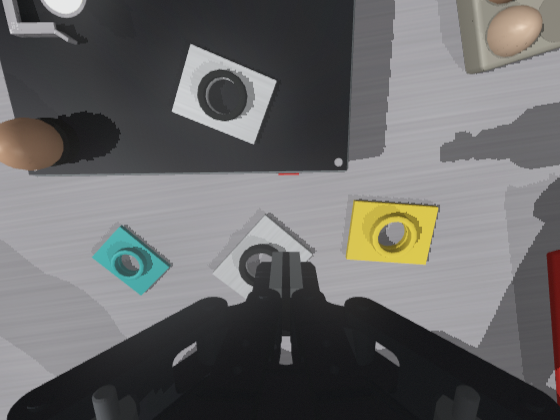

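The wrist view shows the deck mask at (224,94), the egg at (28,143), the lens at top left and the white decoy under the fingers. I'll move over the box to measure more precisely.

```bash
python3 -m pendant '[[[-20,-35,0,0,0],[-20,-35,0,0,0],[-20,-35,0,0,0],[-20,0,-20,0,0],[-15,0,-20,0,0],[0,0,0,0,0],[0,0,0,0,0]]]'; python3 - <<'E'
from station import env
from h import *
rep(env)
m=env.camera_model("wrist")
p,d=env.snapshot("wrist");cv2.imwrite("pics/w2.png",p[:,:,::-1]);np.save("pics/w2.npy",d)
import pickle;pickle.dump(m,open("pics/w2.pkl","wb"))
print(proj(m,[*tow(50,90),70]),proj(m,[*tow(-37,-41),76]))
E
```

```text
time: 2.7
tcp_pos: [550.9, -93.3, 278.5]
tcp_rot: [2.072, -2.353, -0.007]
ft_force: [0.4, -0.0, -0.6]
opening: 0.3
t 2.7 tcp [550.9 -93.3 278.5] tipz 264.5 box [-22.1   2.9] F box [ 0.42  0.04 -0.58] op 0.3 q [-0.38  0.1   1.59 -0.    1.45  1.32]
tool x in box deg -89.4 tool y -179.4 z [-0.008 -0.001 -1.   ]
10mm +bx -> [  0.1 -10.   -0.1]  10mm +by -> [-10.   -0.1  -0. ]
[201.64784416 114.88993002] [324.68543987 198.50901206]
```

View pics/w2.png

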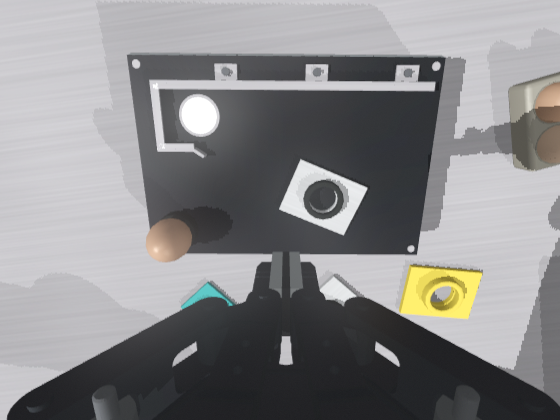

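```bash
python3 - <<'E'
from h import *
import pickle
m=pickle.load(open("pics/w2.pkl","rb"));p=cv2.imread("pics/w2.png")
g=p.min(2)
def comp(roi,th):
    x0,y0,x1,y1=roi;b=(g[y0:y1,x0:x1]>th).astype(np.uint8)
    n,l,s,c=cv2.connectedComponentsWithStats(b);i=1+s[1:,4].argmax()
    cs,_=cv2.findContours((l==i).astype(np.uint8),cv2.RETR_EXTERNAL,cv2.CHAIN_APPROX_NONE)
    return max(cs,key=cv2.contourArea).reshape(-1,2)+[x0,y0]
c=comp((175,93,225,138),215);(e)=cv2.fitEllipse(c.astype(np.float32));print("lens",e, pw(m,*e[0],70).round(1))
c=comp((270,150,380,245),140);b=cv2.minAreaRect(c);print(b)
a=cv2.approxPolyDP(cv2.convexHull(c),5,True).reshape(-1,2);print(a)
W=np.array([pw(m,u,v,76) for u,v in cv2.convexHull(c).reshape(-1,2)])[:,:2]
r=cv2.minAreaRect(W.astype(np.float32));print("mask world",r,"box",tob(r[0]).round(1))
for n,u,v in[("TL",129,54),("TR",444,56),("BR",416,254)]:
    print(n,pw(m,u,v,70).round(1))
for n,u,v in[("scTL",136,63.5),("scTR",436,66),("scBR",410.5,249)]:print(n,pw(m,u,v,70).round(1))
E
```

```text
lens ((198.65634155273438, 114.95001983642578), (34.30029296875, 37.75965881347656), 152.2362060546875) [634.6 -13.8  70. ]
((322.7508850097656, 198.08547973632812), (73.25997161865234, 54.896034240722656), 23.051301956176758)
[[300 159]
 [366 187]
 [343 234]
 [279 209]]
mask world ((530.6984252929688, -132.3119354248047), (80.51734924316406, 60.84644317626953), 59.85427474975586) box [-36.8 -38.5]
TL [699.3  41.9  70. ]
TR [ 658.3 -265.    70. ]
BR [ 446.3 -237.1   70. ]
scTL [690.2  37.4  70. ]
scTR [ 650.2 -257.3   70. ]
scBR [ 453.7 -230.7   70. ]
```

```bash
sed -i 's/^YAW=.*/YAW=-0.136; C0=np.array([572.5,-98.0])/' h.py; python3 -m pendant '[[[20,35,0,0,0],[20,35,0,0,0],[0,0,40,0,0],[0,0,40,0,0],[0,0,40,0,0],[0,0,30,0,0],[0,0,0,0,0],[0,0,0,0,0]]]'; python3 - <<'E'
from station import env
from h import *
rep(env,(-92,-39,80))
E
```

```text
time: 3.42
tcp_pos: [467.4, -133.5, 122.8]
tcp_rot: [2.069, -2.353, 0.003]
ft_force: [-0.4, -0.4, 0.8]
opening: 0.1
t 3.42 tcp [ 467.4 -133.5  122.8] tipz 108.8 box [-99.3 -49.4] F box [-0.34 -0.45  0.76] op 0.1 q [-0.52  0.07  1.96 -0.01  1.12  1.18]
tool x in box deg -89.6 tool y -179.6 z [-0.005 -0.007 -1.   ]
tool shift to tgt [-10.5  -7.5  28.7]
10mm +bx -> [  0.1 -10.   -0. ]  10mm +by -> [-10.   -0.1  -0.1]
```

```bash
python3 -m pendant '[[[-10,-7,0,0,0],[0,0,10,0,0],[0,0,10,0,0],[0,0,6,0,0],[0,0,2,0,0],[0,0,0,0,0],[0,0,0,0,0]]]'; python3 - <<'E'
from station import env
from h import *
rep(env,(-92,-39,80))
p,d=env.snapshot("wrist");cv2.imwrite("pics/w3.png",p[:,:,::-1])
E
```

```text
time: 4.0
tcp_pos: [480.9, -126.7, 99.4]
tcp_rot: [2.073, -2.355, 0.022]
ft_force: [-0.1, 0.5, 1.3]
opening: 0.0
t 4.0 tcp [ 480.9 -126.7   99.4] tipz 85.4 box [-86.8 -40.9] F box [-0.19  0.5   1.32] op 0.0 q [-0.5   0.12  1.95 -0.01  1.06  1.21]
tool x in box deg -89.5 tool y -179.5 z [ 0.006 -0.013 -1.   ]
tool shift to tgt [-2.   5.2  5.3]
10mm +bx -> [  0.1 -10.    0.1]  10mm +by -> [-10.   -0.1  -0.1]
```

View pics/w3.png

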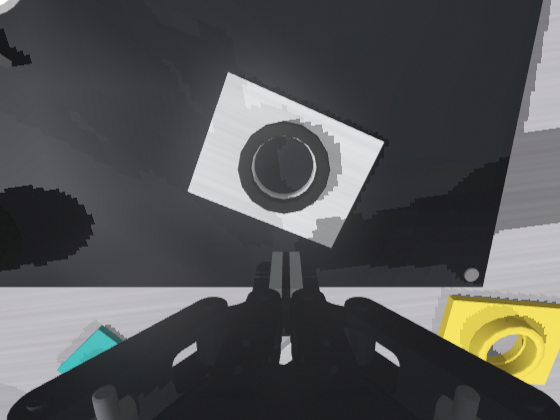

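The mask's collar, at (284,167), is straight ahead of the closed fingertips at (286,255). I'll lower a little and start pushing.

```bash
python3 -m pendant '[[[0,0,2.5,0,0],[0,0,2,0,0],[0,0,0,0,0],[0,-4,0,0,0],[0,-4,0,0,0],[0,-4,0,0,0],[0,-4,0,0,0],[0,-4,0,0,0]]]'; python3 - <<'E'
from station import env
from h import *
rep(env,(0,-39,80))
p,d=env.snapshot("wrist");cv2.imwrite("pics/w4.png",p[:,:,::-1])
E
```

```text
time: 4.72
tcp_pos: [502.8, -130.0, 95.7]
tcp_rot: [2.073, -2.356, 0.024]
ft_force: [0.3, 0.1, -0.1]
opening: -0.4
t 4.72 tcp [ 502.8 -130.    95.7] tipz 81.7 box [-64.7 -41.2] F box [ 0.25  0.09 -0.07] op -0.4 q [-0.48  0.18  1.89 -0.01  1.06  1.22]
tool x in box deg -89.5 tool y -179.5 z [ 0.008 -0.014 -1.   ]
tool shift to tgt [ -1.6 -64.7   2.3]
10mm +bx -> [  0.1 -10.    0.1]  10mm +by -> [-10.   -0.1  -0.1]
```

View pics/w4.png

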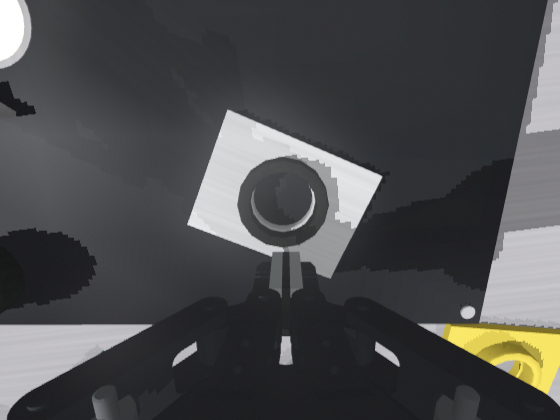

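```bash
python3 -m pendant '[[[0,-3,1,0,0],[0,-4,0,0,0],[0,-5,0,0,0],[0,-5,0,0,0],[0,-5,0,0,0],[0,-5,0,0,0],[0,-5,0,0,0]]]'; python3 - <<'E'
from station import env
from h import *
rep(env,(0,-39,80))
p,d=env.snapshot("wrist");cv2.imwrite("pics/w5.png",p[:,:,::-1])
E
```

```text
time: 5.35
tcp_pos: [538.0, -134.5, 94.8]
tcp_rot: [2.073, -2.356, 0.024]
ft_force: [-0.6, 0.7, -0.0]
opening: -0.1
t 5.35 tcp [ 538.  -134.5   94.8] tipz 80.8 box [-29.2 -40.9] F box [-0.69  0.62 -0.03] op -0.1 q [-0.46  0.27  1.79 -0.01  1.07  1.24]
tool x in box deg -89.5 tool y -179.5 z [ 0.007 -0.014 -1.   ]
tool shift to tgt [ -1.6 -29.2   1.1]
10mm +bx -> [  0.1 -10.    0.1]  10mm +by -> [-10.   -0.1  -0.1]
```

View pics/w5.png

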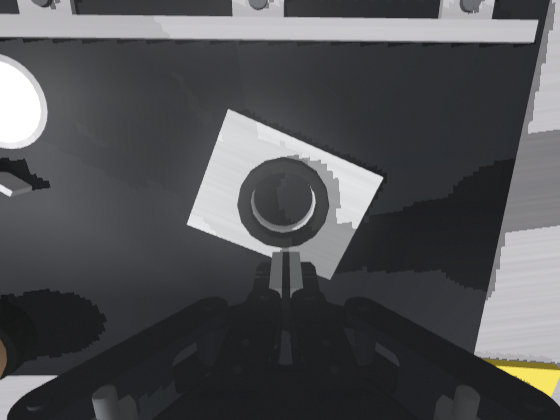

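The mask slides ahead of the finger without turning. The rail is at row 28 and the lens is at the left.

```bash
python3 -m pendant '[[[0,-5,0,0,0],[0,-5,0,0,0],[0,-5,0,0,0],[0,-5,0,0,0],[0,-4,0,0,0],[0,-4,0,0,0],[0,-3,0,0,0],[0,-3,0,0,0]]]'; python3 - <<'E'
from station import env
from h import *
rep(env,(17,-39,80))
p,d=env.snapshot("wrist");cv2.imwrite("pics/w6.png",p[:,:,::-1])
E
```

```text
time: 6.07
tcp_pos: [572.0, -139.2, 94.4]
tcp_rot: [2.07, -2.349, 0.011]
ft_force: [-17.0, 0.6, 11.1]
opening: 0.0
t 6.07 tcp [ 572.  -139.2   94.4] tipz 80.4 box [  5.1 -40.9] F box [-16.91  -1.68  11.12] op 0.0 q [-0.44  0.35  1.68 -0.01  1.11  1.27]
tool x in box deg -89.4 tool y -179.4 z [-0.003 -0.013 -1.   ]
tool shift to tgt [ -1.8 -11.9   0.3]
10mm +bx -> [  0.1 -10.   -0. ]  10mm +by -> [-10.   -0.1  -0.1]
```

View pics/w6.png

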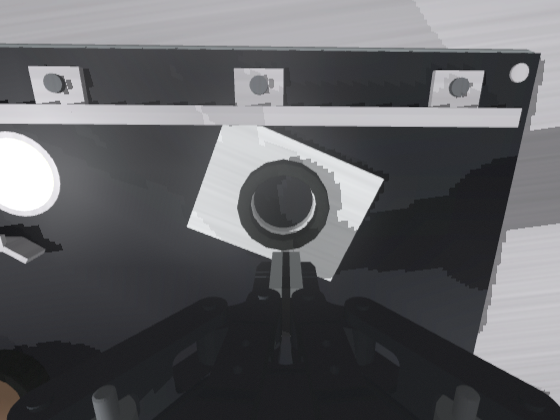

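The corner has met the rail at (240,125). The finger's grip on the rubber collar, 17 N through the centre, is stopping the mask from turning. I'll back off and push the plate's front edge near its -y corner instead, to turn it square.

```bash
python3 -m pendant '[[[0,5,0,0,0],[0,10,0,0,0],[10,10,0,0,0],[12,8,0,0,0],[0,0,0,0,0],[0,0,0,0,0]]]';python3 -m pendant '[[[0,0,2,0,0],[0,0,2,0,0],[0,0,0,0,0],[0,0,0,0,0]]]'; python3 - <<'E'
from station import env
from h import *
rep(env,(-30,-63,73))
p,d=env.snapshot("wrist");cv2.imwrite("pics/w7.png",p[:,:,::-1])
E
```

```text
time: 6.62
tcp_pos: [534.9, -158.6, 94.8]
tcp_rot: [2.07, -2.349, 0.012]
ft_force: [-0.0, 0.5, -0.5]
opening: -0.4
time: 6.95
tcp_pos: [536.1, -158.7, 90.8]
tcp_rot: [2.07, -2.35, 0.014]
ft_force: [0.5, 0.1, -0.2]
opening: -0.1
t 6.95 tcp [ 536.1 -158.7   90.8] tipz 76.8 box [-27.9 -65.1] F box [ 0.5   0.2  -0.21] op -0.1 q [-0.5   0.29  1.77 -0.01  1.08  1.21]
tool x in box deg -89.4 tool y -179.4 z [-0.001 -0.013 -1.   ]
tool shift to tgt [-2.2  2.1  3.8]
10mm +bx -> [  0.1 -10.    0. ]  10mm +by -> [-10.   -0.1  -0.1]
```

View pics/w7.png

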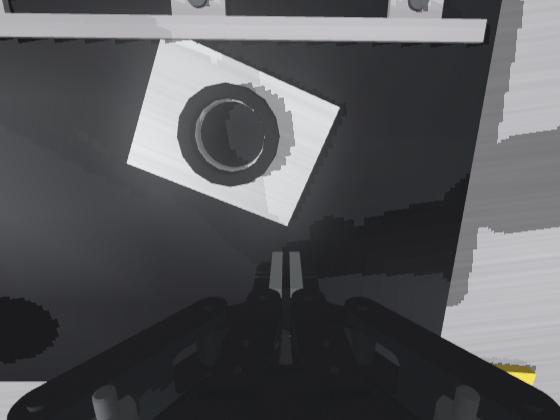

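```bash
python3 -m pendant '[[[-3,0,2,0,0],[0,0,2,0,0],[0,0,0,0,0],[0,-4,0,0,0],[0,-4,0,0,0],[0,-4,0,0,0],[0,-4,0,0,0],[0,-4,0,0,0],[0,-4,0,0,0]]]'; python3 - <<'E'
from station import env
from h import *
rep(env,(10,-63,73))
p,d=env.snapshot("wrist");cv2.imwrite("pics/w8.png",p[:,:,::-1])
E
```

```text
time: 7.75
tcp_pos: [562.0, -158.1, 85.8]
tcp_rot: [2.071, -2.347, 0.012]
ft_force: [-1.0, -0.7, 0.0]
opening: -0.1
t 7.75 tcp [ 562.  -158.1   85.8] tipz 71.8 box [ -2.3 -61. ] F box [-0.91 -0.81  0.  ] op -0.1 q [-0.47  0.35  1.7  -0.02  1.09  1.23]
tool x in box deg -89.4 tool y -179.4 z [-0.004 -0.013 -1.   ]
tool shift to tgt [  2.1 -12.3  -1.2]
10mm +bx -> [  0.1 -10.   -0. ]  10mm +by -> [-10.   -0.1  -0.1]
```

View pics/w8.png

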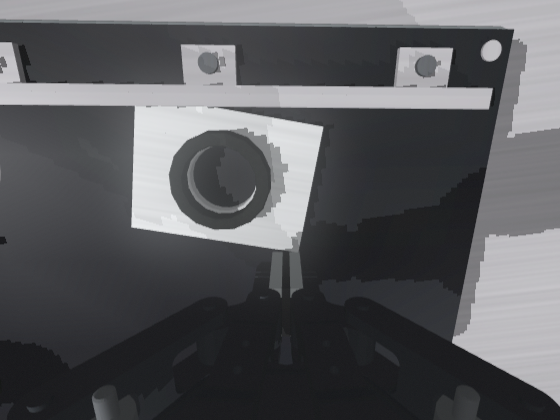

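The mask is turning as intended, with only about 7° left. Continuing.

```bash
python3 -m pendant '[[[0,-4,-0.5,0,0],[0,-3,0,0,0],[0,-3,0,0,0],[0,-2,0,0,0]]]'; python3 - <<'E'
from station import env
from h import *
rep(env,(10,-63,73))
p,d=env.snapshot("wrist");cv2.imwrite("pics/w9.png",p[:,:,::-1])
E
```

```text
time: 8.13
tcp_pos: [574.2, -159.6, 86.2]
tcp_rot: [2.07, -2.345, 0.007]
ft_force: [-14.1, -0.4, 9.6]
opening: -0.1
t 8.13 tcp [ 574.2 -159.6   86.2] tipz 72.2 box [ 10.1 -60.8] F box [-13.9   -2.3    9.57] op -0.1 q [-0.47  0.38  1.66 -0.02  1.1   1.24]
tool x in box deg -89.3 tool y -179.4 z [-0.007 -0.012 -1.   ]
tool shift to tgt [ 2.2  0.1 -0.8]
10mm +bx -> [  0.1 -10.   -0.1]  10mm +by -> [-10.   -0.1  -0.1]
```

View pics/w9.png

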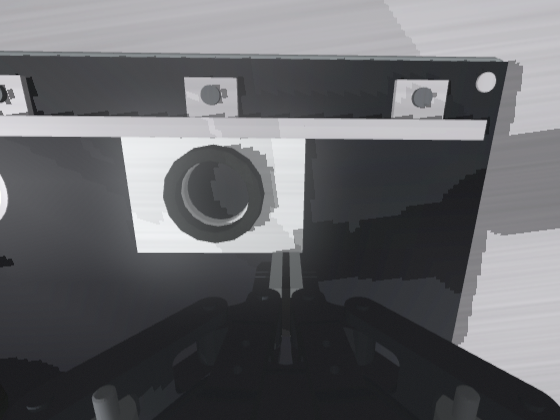

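The mask now lies flat against the rail: its top edge is parallel along row 137, and the push force is about 14 N. I'll hold briefly, then bring the finger to the collar's -y side, turned so that the push goes mostly along the rail and slightly into it.

```bash
python3 -m pendant '[[[0,0,0,0,0],[0,0,0,0,0],[0,5,0,0,0],[0,10,0,0,0],[0,0,-5,0,0],[0,0,-5,0,0],[12,0,0,0,0],[12,0,0,0,0],[0,0,0,0,0]]]';python3 -m pendant '[[[0,0,0,-7,0],[0,0,0,-7,0],[0,0,0,-7,0],[0,0,0,-7,0],[0,0,0,-7,0],[0,0,0,-7,0],[0,0,0,-7,0],[0,0,0,-7,0],[0,0,0,-7,0],[0,0,0,-7,0],[0,0,0,0,0]]]'; python3 - <<'E'
from station import env
from h import *
rep(env,(32,-76,81))
p,d=env.snapshot("wrist");cv2.imwrite("pics/w10.png",p[:,:,::-1])
E
```

```text
time: 8.93
tcp_pos: [557.3, -183.6, 98.9]
tcp_rot: [2.072, -2.345, 0.012]
ft_force: [0.2, -0.3, 0.0]
opening: 0.3
time: 9.85
tcp_pos: [559.0, -192.2, 99.1]
tcp_rot: [3.051, -0.686, 0.004]
ft_force: [0.9, -0.5, 1.7]
opening: -0.2
t 9.85 tcp [ 559.  -192.2   99.1] tipz 85.1 box [ -0.6 -95.2] F box [ 0.97 -0.36  1.67] op -0.2 q [-0.53  0.35  1.67 -0.01  1.11 -0.08]
tool x in box deg -17.5 tool y -107.5 z [-0.001 -0.015 -1.   ]
tool shift to tgt [ 25.3 -28.2   3.9]
10mm +bx -> [ 9.5 -3.   0. ]  10mm +by -> [-3.  -9.5 -0.1]
```

View pics/w10.png

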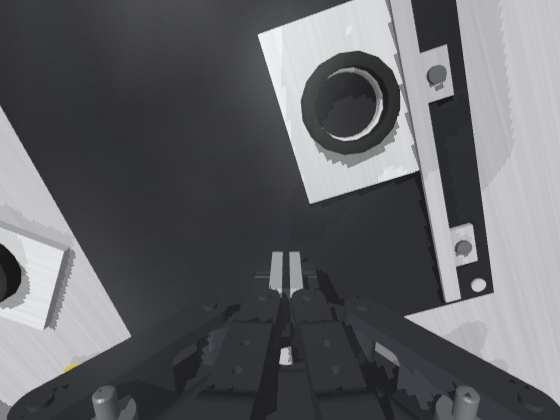

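The fingers at (286,255) need to go about 28 mm right, to line up with the collar at (350,103).

```bash
python3 -m pendant '[[[13,-7,0,0,0],[13,-7,0,0,0],[0,-6,2,0,0],[0,0,2,0,0],[0,0,0,0,0],[0,0,0,0,0]]]'; python3 - <<'E'
from station import env
from h import *
rep(env,(32,-76,81))
p,d=env.snapshot("wrist");cv2.imwrite("pics/w11.png",p[:,:,::-1])
E
```

```text
time: 10.4
tcp_pos: [590.9, -186.2, 93.7]
tcp_rot: [3.043, -0.722, 0.001]
ft_force: [0.2, -0.4, 0.0]
opening: -0.2
t 10.4 tcp [ 590.9 -186.2   93.7] tipz 79.7 box [ 30.2 -84.9] F box [ 0.29 -0.34  0.01] op -0.2 q [-0.49  0.42  1.59 -0.01  1.13 -0.02]
tool x in box deg -18.9 tool y -108.9 z [-0.003 -0.014 -1.   ]
tool shift to tgt [-1.2 -9.  -1.4]
10mm +bx -> [ 9.5 -3.2 -0. ]  10mm +by -> [-3.2 -9.5 -0.1]
```

View pics/w11.png

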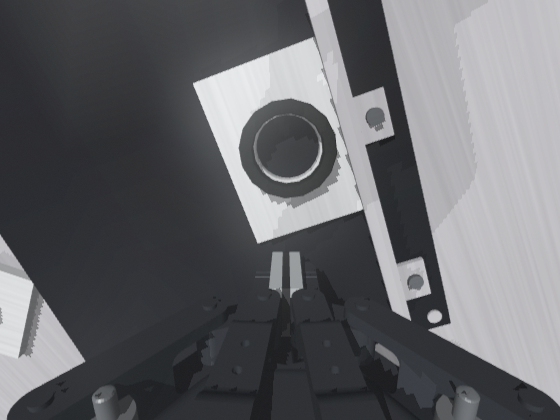

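```bash
python3 -m pendant '[[[0,-5,-0.5,0,0],[0,-5,0,0,0],[0,-5,0,0,0],[0,-4,0,0,0],[0,-3,0,0,0],[0,-2,0,0,0],[-1.5,-5,0,0,0],[-1.5,-5,0,0,0],[-1.5,-5,0,0,0]]]'; python3 - <<'E'
from station import env
from h import *
rep(env)
p,d=env.snapshot("wrist");cv2.imwrite("pics/w12.png",p[:,:,::-1])
E
```

```text
time: 11.2
tcp_pos: [603.6, -147.1, 93.9]
tcp_rot: [3.04, -0.725, -0.003]
ft_force: [-2.2, -2.5, 1.8]
opening: 0.2
t 11.2 tcp [ 603.6 -147.1   93.9] tipz 79.9 box [ 37.5 -44.5] F box [-1.85 -2.75  1.83] op 0.2 q [-0.43  0.43  1.58 -0.02  1.13  0.05]
tool x in box deg -19.0 tool y -109.0 z [-0.005 -0.015 -1.   ]
10mm +bx -> [ 9.5 -3.3 -0. ]  10mm +by -> [-3.3 -9.5 -0.2]
```

View pics/w12.png

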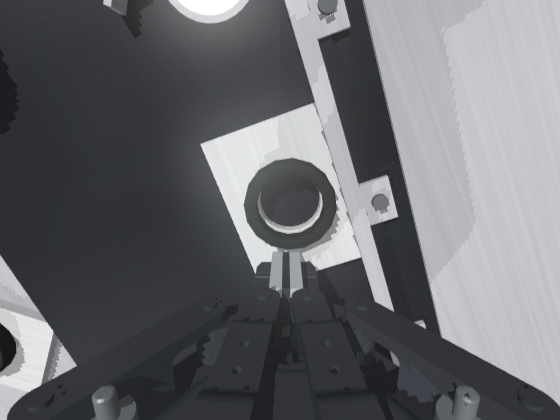

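It is sliding along the rail and stays pinned, with its edge parallel and a contact force of about 3 N.

```bash
python3 -m pendant '[[[-1.5,-5,0,0,0],[-1.5,-5,0,0,0],[-1.5,-5,0,0,0],[-1.5,-5,0,0,0],[-1.5,-5,0,0,0],[-1.5,-5,0,0,0],[-1.5,-5,0,0,0],[-1.5,-5,0,0,0],[-1.5,-5,0,0,0]]]'; python3 - <<'E'
from station import env
from h import *
rep(env)
p,d=env.snapshot("wrist");cv2.imwrite("pics/w13.png",p[:,:,::-1])
E
```

```text
time: 12.0
tcp_pos: [610.6, -97.8, 93.8]
tcp_rot: [3.036, -0.723, -0.009]
ft_force: [-4.0, -3.5, 2.5]
opening: 0.2
t 12.0 tcp [610.6 -97.8  93.8] tipz 79.8 box [37.7  5.4] F box [-3.51 -4.01  2.51] op 0.2 q [-0.34  0.43  1.58 -0.02  1.14  0.13]
tool x in box deg -19.0 tool y -109.0 z [-0.011 -0.019 -1.   ]
10mm +bx -> [ 9.5 -3.3 -0.1]  10mm +by -> [-3.3 -9.5 -0.2]
```

View pics/w13.png

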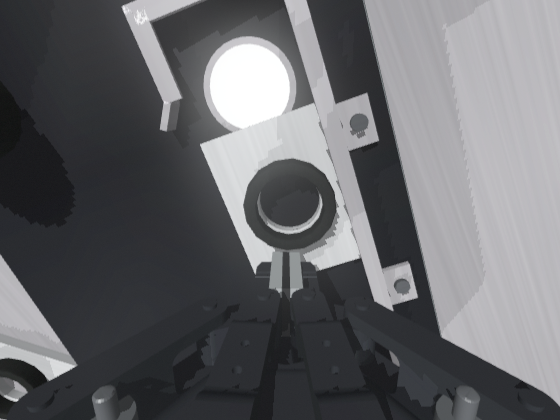

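```bash
python3 -m pendant '[[[-1.5,-5,0,0,0],[-1.5,-5,0,0,0],[-1.5,-5,0,0,0],[-1.5,-5,0,0,0],[-1.5,-5,0,0,0],[-1.5,-5,0,0,0],[-1.2,-4,0,0,0]]]'; python3 - <<'E'
from station import env
from h import *
rep(env)
p,d=env.snapshot("wrist");cv2.imwrite("pics/w14.png",p[:,:,::-1])
E
```

```text
time: 12.63
tcp_pos: [616.1, -60.4, 93.4]
tcp_rot: [3.034, -0.721, -0.014]
ft_force: [-3.8, -4.0, 4.0]
opening: -0.3
t 12.63 tcp [616.1 -60.4  93.4] tipz 79.4 box [38.1 43.1] F box [-3.23 -4.43  4.  ] op -0.3 q [-0.28  0.43  1.58 -0.03  1.14  0.2 ]
tool x in box deg -18.9 tool y -108.9 z [-0.014 -0.021 -1.   ]
10mm +bx -> [ 9.5 -3.2 -0.1]  10mm +by -> [-3.2 -9.5 -0.2]
```

View pics/w14.png

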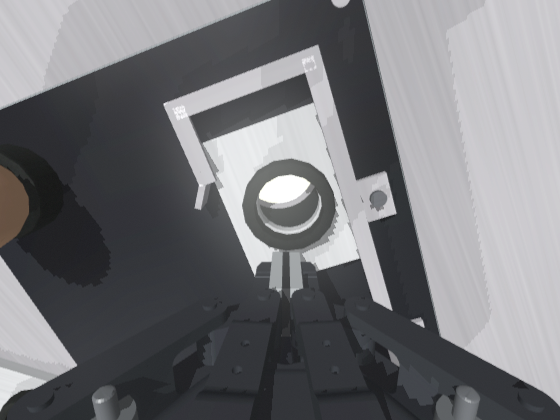

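The mask is entering the pocket, clear of the keeper, with roughly 15 mm to go.

```bash
python3 -m pendant '[[[-1,-3.5,0,0,0],[-1,-3.5,0,0,0],[-1,-3,0,0,0],[-0.8,-3,0,0,0],[-0.8,-3,0,0,0]]]'; python3 - <<'E'
from station import env
from h import *
rep(env)
p,d=env.snapshot("wrist");cv2.imwrite("pics/w15.png",p[:,:,::-1])
E
```

```text
time: 13.1
tcp_pos: [618.5, -43.4, 93.4]
tcp_rot: [3.031, -0.719, -0.017]
ft_force: [-3.4, -3.6, 3.3]
opening: -0.0
t 13.1 tcp [618.5 -43.4  93.4] tipz 79.4 box [38.1 60.4] F box [-2.88 -4.01  3.27] op -0.0 q [-0.25  0.44  1.57 -0.03  1.14  0.23]
tool x in box deg -18.9 tool y -108.9 z [-0.017 -0.023 -1.   ]
10mm +bx -> [ 9.5 -3.2 -0.1]  10mm +by -> [-3.2 -9.5 -0.2]
```

View pics/w15.png

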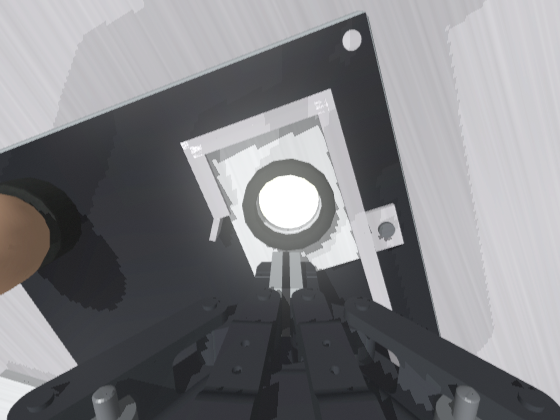

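It is nearly home, but the force has not risen yet, so it has not reached the stop.

```bash
python3 -m pendant '[[[-0.6,-2,0,0,0],[-0.6,-2,0,0,0]]]'; python3 -m pendant '[[[-0.6,-2,0,0,0],[-0.6,-2,0,0,0]]]';  python3 - <<'E'
from station import env
from h import *
rep(env)
E
```

```text
time: 13.32
tcp_pos: [618.5, -42.7, 93.6]
tcp_rot: [3.023, -0.715, -0.018]
ft_force: [-5.9, -11.1, 3.1]
opening: -0.2
time: 13.48
tcp_pos: [618.6, -42.7, 93.7]
tcp_rot: [3.016, -0.713, -0.018]
ft_force: [-5.1, -10.0, 3.5]
opening: -0.1
t 13.48 tcp [618.6 -42.7  93.7] tipz 79.7 box [38.2 61. ] F box [ -3.73 -10.62   3.46] op -0.1 q [-0.24  0.44  1.57 -0.05  1.15  0.24]
tool x in box deg -18.8 tool y -108.8 z [-0.021 -0.039 -0.999]
10mm +bx -> [ 9.5 -3.2 -0.2]  10mm +by -> [-3.2 -9.5 -0.4]
```

```bash
python3 -m pendant '[[[-0.5,-5,0,0,0],[-0.5,-5,0,0,0],[-0.5,-5,0,0,0]]]';  python3 - <<'E'
from station import env
from h import *
rep(env)
m=env.camera_model("wrist")
p,d=env.snapshot("wrist");cv2.imwrite("pics/w16.png",p[:,:,::-1])
cv2.imwrite("pics/w16z.png",cv2.resize(p[60:300,140:420,::-1],None,fx=2.5,fy=2.5,interpolation=cv2.INTER_CUBIC))
E
```

```text
time: 13.73
tcp_pos: [619.0, -42.2, 93.8]
tcp_rot: [2.989, -0.705, -0.032]
ft_force: [-11.7, -17.4, 8.6]
opening: -0.1
t 13.73 tcp [619.  -42.2  93.8] tipz 79.8 box [38.5 61.6] F box [ -9.25 -18.84   8.62] op -0.1 q [-0.23  0.45  1.55 -0.08  1.16  0.27]
tool x in box deg -18.8 tool y -108.8 z [-0.037 -0.064 -0.997]
10mm +bx -> [ 9.5 -3.2 -0.3]  10mm +by -> [-3.2 -9.4 -0.7]
```

View pics/w16z.png

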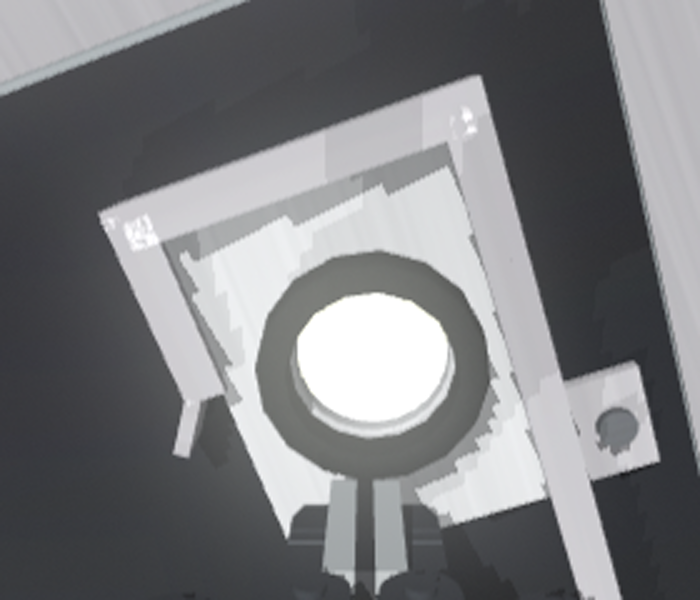

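The force rose to about 20 N with no further travel. I'll back straight off, rise, and check from above.

```bash
python3 -m pendant '[[[0,2,0,0,0],[0,4,0,0,0],[0,6,0,0,0],[0,8,0,0,0],[0,0,-15,0,0],[0,0,-25,0,0],[0,15,-25,0,0],[0,20,-25,0,0],[0,0,-25,0,0],[0,0,0,0,0],[0,0,0,0,0]]]';  python3 - <<'E'
from station import env
from h import *
rep(env)
m=env.camera_model("wrist")
p,d=env.snapshot("wrist");cv2.imwrite("pics/w17.png",p[:,:,::-1])
import pickle;pickle.dump(m,open("pics/w17.pkl","wb"))
p,d=env.snapshot("top");cv2.imwrite("pics/top17.png",cv2.resize(p[140:310,200:400,::-1],None,fx=3.5,fy=3.5,interpolation=cv2.INTER_CUBIC))
E
```

```text
time: 14.7
tcp_pos: [596.6, -84.5, 214.0]
tcp_rot: [2.997, -0.707, -0.031]
ft_force: [0.2, -0.3, -1.1]
opening: 0.1
t 14.7 tcp [596.6 -84.5 214. ] tipz 200.0 box [22.1 16.7] F box [ 0.25 -0.24 -1.06] op 0.1 q [-0.31  0.27  1.53 -0.06  1.36  0.17]
tool x in box deg -18.8 tool y -108.7 z [-0.034 -0.055 -0.998]
10mm +bx -> [ 9.5 -3.2 -0.3]  10mm +by -> [-3.2 -9.5 -0.6]
```

View pics/w17.png

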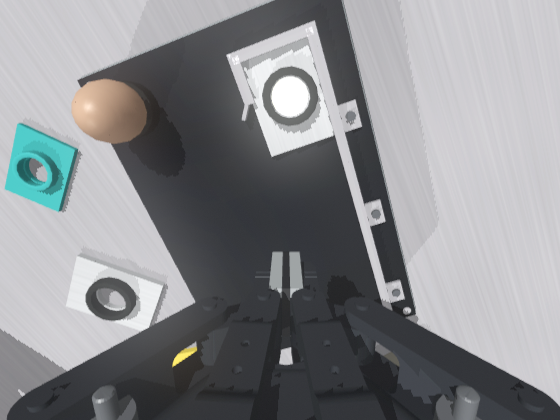

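View pics/top17.png

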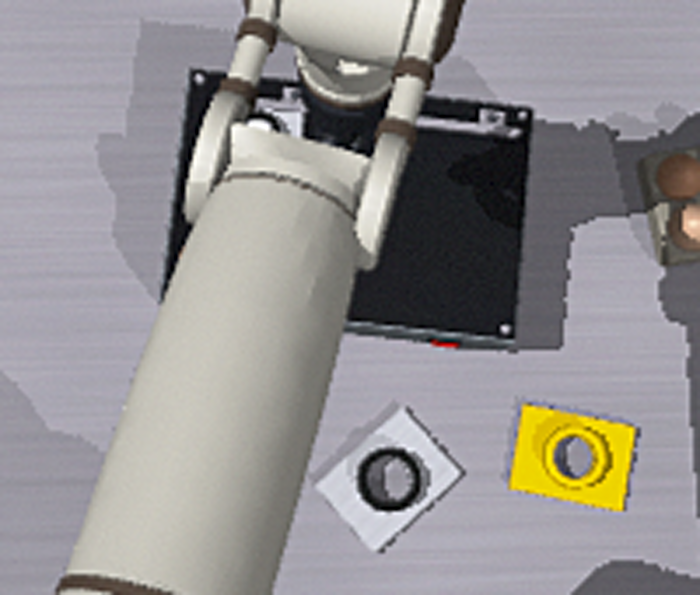

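```bash
python3 - <<'E'
import cv2
p=cv2.imread("pics/w17.png");cv2.imwrite("pics/w17z.png",cv2.resize(p[10:170,210:370],None,fx=3.75,fy=3.75,interpolation=cv2.INTER_CUBIC))
E
```

```text
(no output)
```

View pics/w17z.png

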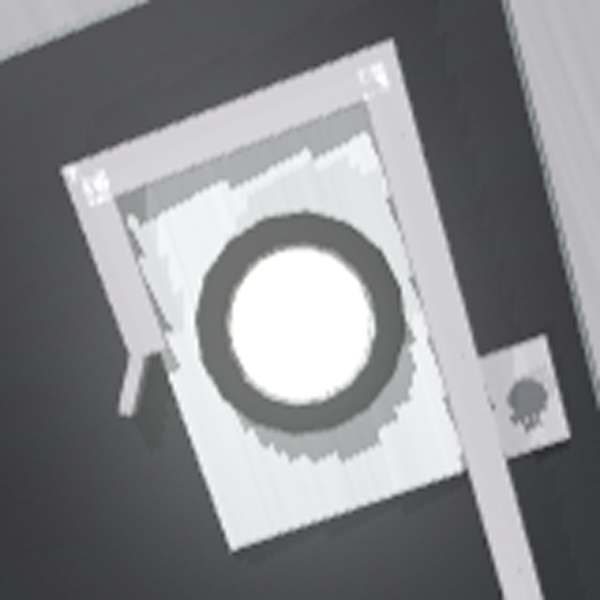

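```bash
python3 - <<'E'
from h import *
import pickle
m=pickle.load(open("pics/w17.pkl","rb"))
f=lambda x,y,z:tob(pw(m,210+(x+.5)/3.75-.5,10+(y+.5)/3.75-.5,z)).round(1)
for n,x,y,z in[("mask -x-y corner (20,50)",231,550,76),("mask -y edge at rail (75,50)",465,473,76),("mask -x edge upper (20,?)",178,372,76),("stop lip R (75,125)",365,99,82),("stop lip L",122,193,82),("stop outer L (14.5,133)",62,168,82),("stop outer R (83,133)",393,40,82),("rail lip low",463,440,82),("collar c (50,90)",302,323,86)]:print(n,f(x,y,z))
E
```

```text
mask -x-y corner (20,50) [19.8 51.5]
mask -y edge at rail (75,50) [74.4 50.9]
mask -x edge upper (20,?) [22.  91.1]
stop lip R (75,125) [ 74.7 126.6]
stop lip L [ 24.  126.5]
stop outer L (14.5,133) [ 14.4 134.5]
stop outer R (83,133) [ 82.7 134.4]
rail lip low [75.3 58.7]
collar c (50,90) [50.2 92. ]
```

Measured against the pocket itself, the mask's -y edge is 75.4 mm from the stop's lip (75 expected when home). Its front edge is at x = 19.8 mm (20 expected), and it is about 0.01 rad from square. The arm is clear, so I'm handing in.

```bash
python3 - <<'E'
from station import env
print(env.close_job())
E
```

```text
the job is handed in; nothing more can be done
None
```

The mask is home in the corner pocket with its hole over the glowing lamp, and I handed the job in at about 15 s. No verdict was reported.

**What I did:**
- I pushed the mask on its collar to the rail, where it jammed on one corner at about 17 N.
- I backed off and pushed the plate's front edge near its -y corner, which turned it flat against the rail well over 25 mm short of home.
- I then slid it along the rail with the finger angled slightly into the rail, until the force reached about 20 N at the end stop with no further travel.
- Finally I backed off and raised the gripper clear.

**Last checks:**
- **Along the rail:** the mask's -y edge is 75.4 mm from the stop's lip, where 75 is expected when home. My own box frame read 1.5–2 mm high in y for the mask and the stop alike, so I trusted this relative measure.
- **Against the rail:** the front edge is at x = 19.8 mm, where 20 is expected.
- **Squareness:** the -y edge gives about 0.01 rad. A second reading on the front edge gave about 0.055 rad, still under the 0.07 limit, but its upper point lay by the keeper's lip and shadow, so I did not rely on it.
- **Egg, carton and torch:** the egg is standing, and the part of the carton visible from above looked unchanged. I did not measure either again. The torch was not in the last pictures, but the arm never went near it.

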